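# Set and lock the two stops of a length gauge on a metalsmith's bench

### The arm

A 6-joint arm with a two-finger parallel gripper is mounted at the origin on the work surface. World frame = base frame: x ahead of the robot, y to its left, z up, the work surface at z = 0. Lengths are in mm, angles in rad, forces in N, time in s.
With the tool pointing down it reaches from about 225 to 875 mm from the base axis. Payload 3.4 kg.
Tool frame: the origin (TCP) lies at the very end of the fingers, on their centre line; the grasp point (between the pads) lies 19 mm behind it; z points along the fingers, y is the line along which they close (so a half turn about z gives the same grasp; the last joint's range is limited). The gripper opens to 85 mm and grips with 20 to 120 N. Pads are 22 mm wide; open, the fingers measure 114 mm over their backs; the gripper's body (76 mm by 85 mm) begins 54 mm behind the grasp point. The pads swing forward as they close: fully open they stand 13 mm farther back than shut.
Start: joints at [-0.121, 0.276, 1.505, -0, 1.361, -0.121], TCP at [575.033, -0.009, 231.328] pointing down, gripper open.
Joint ranges: [-2.89, 2.89], [-0.75, 2.08], [0.22, 2.7], [-1.18, 4.32], [0.11, 2.71], [-2.7, 2.7]. Speed limits (rad/s): [2.57, 2.57, 3.14, 3.14, 3.14, 3.14].

### API

Orientations are given as a 3x3 rotation matrix whose columns are the frame's x, y, z axes.
In Python, from bench import state, get_image, close_job gives the robot as it stands.
- The arm moves only by the shell command python3 -m inch 'ROWS'. ROWS is a JSON object of lists of equal length, an entry for each row: "turn": the turn, a rotation vector about the world's x, y, z in units of 8 degrees (1.0 is 8 degrees), a list of three; "slide": the shift along the world's x, y, z in mm, a list of three; "hand": the opening, from 0 (shut) to 1 (fully open). In form: {"turn": [[wx, wy, wz], ...], "slide": [[x, y, z], ...], "hand": [hand, ...]}. A call has 1 to 10 rows; each row is the pose to reach, as a shift and turn from the pose commanded when the call began; what a row does not reach only later rows make up. A row lasts 1/8 s, in which the tool goes at most 62.5 mm and 10.7 degrees, less where a joint would pass 70% of its speed; a pose out of reach is approached as far as the arm can. A call with a gripper value outside its range is refused whole. The fingers move at their own pace and stop on an object; the grip force is fixed at half the most. Time passes only in rows, so rows that repeat a pose let the fingers close. It gives the time, the measured TCP pose, the force, the opening and the grip force at its end, in the units of the state.
- state(): the state, without advancing time (a new reading comes with each control period).
- get_image(name): name is "scene" or "side" or "wrist"; returns a dict with "image" (420x560x3 uint8, blue, green, red), "mtx" (3x3 intrinsics, pixels), "R" (3x3) and "t" (3): a world point X has camera coordinates R X + t; the wrist camera has in their place "mount" (4x4, takes a point from camera to tool coordinates, whose origin is the TCP and whose axes are the flange's). Camera axes: x right, y down, z forward; pixel columns grow to the right and rows downward; lengths in mm; the calibration is good to about 2 mm. A picture is of the moment at which its call begins: read the wrist's pose just before it. There is no depth.
- close_job(): hands the job in; it is judged then, once.
The state is a dict: "time_s": time; "q": joint angles; "qd": joint speeds; "joint_torque": joint torques, N m; "eef_pos": TCP position; "eef_rot": TCP orientation; "wrist_force": force on the tool from outside, world axes, zero at the start; "torque": the same for the moment, N m; "finger_gap": finger opening in mm; "gripper_force": force on a finger pad.
Only numpy, scipy, OpenCV 4.12 (cv2) and the standard library are available. Lean on these libraries where they do the work, as an engineer would, in place of code of your own. Each camera call takes 0.05 s, during which the arm holds its last target. There are 200 camera calls.

### The job

Set up the length gauge for the next batch of blanks: slide each of the two stops along the guide bar and let it go with its index blade directly opposite its own pointer on the ledge (left stop to left pointer, right stop to right pointer), within 4 mm. Then, and only with the stop already on its pointer, press that stop's hinged lock flap down until it snaps flat and stays shut. The stops cannot pass and must not bump one another, so choose which goes first. Leave the tools, tins and other loose things on the bench where they are.

Things in the scene. Friction and masses are not known exactly. Their poses are not given: they have to be found in the camera images.
- left_grip (a point): Centre of the left stop's aluminium grip block, 30 mm across the bar by 28 mm along it. Its flat top is 18 mm above this point; its flat sides run on down at the same 30 mm width to 49 mm below this point. The bar's axis is 30 mm below. x axis: level, across the bar, away from the robot; y: along the bar to its left end; z up.
- left_stop (a joint): Place of the left stop (dark steel, the one nearer the bar's left end) along the bar in m, growing towards +y; the zero means nothing. A stop is 64 mm long, 38 mm tall about the bar's axis. It slides stiffly (about 4 N), stays where it is left, has 310 mm of travel and cannot pass the other stop: they touch when their centres are 64 mm apart.
- left_index (a point): Tip of the left stop's index, a 3 mm wide steel blade that sticks out 46 mm beyond the bar's axis on the far side, low down, at the middle of the stop's length (17 mm towards +y of the grip's centre). Axes as for the grip.
- left_mark (a point): Tip of the left pointer, a 3 mm wide steel blade on a small dark block fixed on the ledge; it points at the bar, at the height of the indexes. The stop is set when index and pointer have no offset along the bar (y axis, axes as for the grip); a 3 mm gap stays between the tips across the bar. The two pointers are 85 to 115 mm apart.
- left_latch (a point): Fixed point of the left stop (it does not turn with the flap): here lies the middle of the lock flap's top when shut. It is 34 mm towards +y of the grip's centre, 6 mm towards +x and 2.5 mm below. Press straight down here to shut the flap; the open flap's free edge stands about 34 mm above this point and 12 mm beyond it in +x.
- left_flap (a joint): Angle of the left lock flap in rad: 0 shut flat, about 0.7 open (start). A steel plate 52 mm across the bar, 28 mm along it, 5 mm thick, hinged on the robot's side of its stop, 28 mm to -x of the latch point. It resists with up to about 6 N; its rolled edge passes a sprung brass roller and below about 0.1 rad it snaps shut and is held; let go earlier it springs up.
- right_grip (a point): Centre of the right stop's aluminium grip block, 30 mm across the bar by 28 mm along it. Its flat top is 18 mm above this point; its flat sides run on down at the same 30 mm width to 49 mm below this point. The bar's axis is 30 mm below. x axis: level, across the bar, away from the robot; y: along the bar to its left end; z up.
- right_stop (a joint): Place of the right stop (dark steel, the one nearer the bar's right end) along the bar in m, growing towards +y; the zero means nothing. A stop is 64 mm long, 38 mm tall about the bar's axis. It slides stiffly (about 4 N), stays where it is left, has 310 mm of travel and cannot pass the other stop: they touch when their centres are 64 mm apart.
- right_index (a point): Tip of the right stop's index, a 3 mm wide steel blade that sticks out 46 mm beyond the bar's axis on the far side, low down, at the middle of the stop's length (17 mm towards +y of the grip's centre). Axes as for the grip.
- right_mark (a point): Tip of the right pointer, a 3 mm wide steel blade on a small dark block fixed on the ledge; it points at the bar, at the height of the indexes. The stop is set when index and pointer have no offset along the bar (y axis, axes as for the grip); a 3 mm gap stays between the tips across the bar. The two pointers are 85 to 115 mm apart.
- right_latch (a point): Fixed point of the right stop (it does not turn with the flap): here lies the middle of the lock flap's top when shut. It is 34 mm towards +y of the grip's centre, 6 mm towards +x and 2.5 mm below. Press straight down here to shut the flap; the open flap's free edge stands about 34 mm above this point and 12 mm beyond it in +x.
- right_flap (a joint): Angle of the right lock flap in rad: 0 shut flat, about 0.7 open (start). A steel plate 52 mm across the bar, 28 mm along it, 5 mm thick, hinged on the robot's side of its stop, 28 mm to -x of the latch point. It resists with up to about 6 N; its rolled edge passes a sprung brass roller and below about 0.1 rad it snaps shut and is held; let go earlier it springs up.
- gauge: Fixed gauge: dark steel base 190 x 440 x 12 mm, at each end a green block 22 mm wide and 104 mm tall (203 mm from the middle), between them a 16 mm round bar, axis 75 mm above the bench, and beyond it a flat ledge 52 mm above the bench (the plain block without a blade on it is idle). Origin: on the bench below the bar's middle; x away from the robot, y along the bar to its left end.
- hammer: Steel hammer with handle, 280 mm, lying; 26 mm tall. Origin: at its underside. To be left alone.
- mallet: Wooden mallet, 280 mm, lying; 60 mm tall. Origin: at its underside. To be left alone.
- bowl: Raised metal bowl, 130 mm across, 40 mm tall. Origin: at its underside. To be left alone.
- tin: Plain metal can, 56 mm across, 70 mm tall. Origin: at its underside. To be left alone.
- oiler: Copper oil can with a pointed spout, 48 mm across, 115 mm tall. Origin: at its underside. To be left alone.
- stake: Mushroom stake of dark steel on a round foot, 68 mm across, 172 mm tall. Origin: at its underside. To be left alone.
- punches: Wooden block, 70 mm square, with steel punches up to 136 mm tall. Origin: at its underside. To be left alone.
- spanner: Small spanner, 130 mm, lying on the gauge's base on the robot's side of the bar. Origin: at its underside. To be left alone.

How it is judged:
By the outcome, as a careful person would: the job done as asked, in the order asked, and still so for the second after the job is handed in, with the robot touching nothing.
It also fails if it takes over 61 s, if anything falls off the work surface, if the arm or the gripper's body presses on something with over 40 N, if the wrist force passes 120 N, or if a joint passes its speed limit or range.

## Working session

There is one attempt and no reset: what is moved stays moved. The work goes in short steps, Python scripts to look and compute and a shell command to move; the robot and the scene stay as the last step left them, time stands still between calls to the robot, and variables do not carry over. Pictures are saved under pics/ and viewed, at most 10 in all, crops included, and the job is handed in when it is done.

```bash
mkdir -p pics; cat > h.py <<'E'
import numpy as np, cv2
from bench import state, get_image, close_job
def cam(name):
    s=state(); d=get_image(name)
    K=np.array(d["mtx"],float)
    if name=="wrist":
        M=np.array(d["mount"],float); Rt=np.array(s["eef_rot"]); p=np.array(s["eef_pos"])
        Rc=Rt@M[:3,:3]; c=Rt@M[:3,3]+p      # cam->world
    else:
        R=np.array(d["R"],float); t=np.array(d["t"],float).ravel(); Rc=R.T; c=-R.T@t
    return d["image"],K,Rc,c
def ray(C,u,v):
    _,K,Rc,c=C; return c,Rc@np.linalg.inv(K)@np.array([u,v,1.])
def onz(C,u,v,z):
    c,d=ray(C,u,v); return c+d*(z-c[2])/d[2]
def onx(C,u,v,x):
    c,d=ray(C,u,v); return c+d*(x-c[0])/d[0]
def proj(C,X):
    _,K,Rc,c=C; q=K@(Rc.T@(np.array(X,float)-c)); return q[:2]/q[2]
def tri(obs):
    A=np.zeros((3,3));b=np.zeros(3)
    for C,u,v in obs:
        c,d=ray(C,u,v); d=d/np.linalg.norm(d); P=np.eye(3)-np.outer(d,d); A+=P;b+=P@c
    return np.linalg.solve(A,b)
E
python3 - <<'E'
from h import *
import pickle
o={}
for n in("scene","side","wrist"):
    C=cam(n);o[n]=C;cv2.imwrite(f"pics/{n}0.png",C[0]);print(n,C[3].round(),C[2][:,2].round(2))
pickle.dump(o,open("c0.pkl","wb"))
s=state();print(s["time_s"],s["eef_pos"],s["eef_rot"],s["finger_gap"])
E
```

```text
scene [1260. -398.  649.] [-0.73  0.4  -0.56]
side [ 342. -763.  936.] [ 0.17  0.65 -0.74]
wrist [574.  80. 372.] [-0.   -0.31 -0.95]
0.15 [5.74596465e+02 5.03923707e-02 2.30638688e+02] [[ 1.26422174e-05  9.99999008e-01 -1.40829399e-03]
 [ 9.99999984e-01 -1.23886452e-05  1.80064919e-04]
 [ 1.80047294e-04 -1.40829624e-03 -9.99998992e-01]] 85.13569850089824
```

View pics/scene0.png

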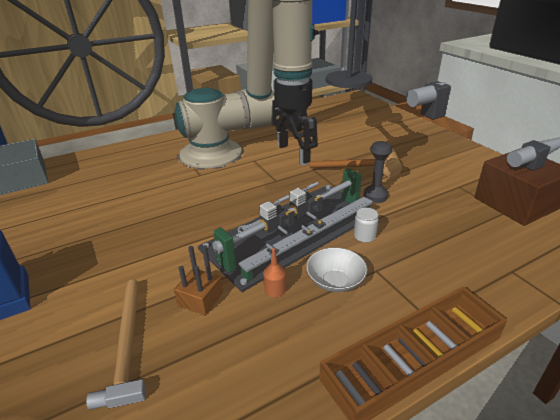

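View pics/side0.png

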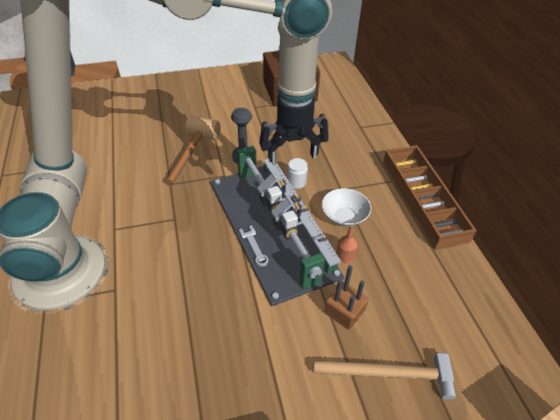

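View pics/wrist0.png

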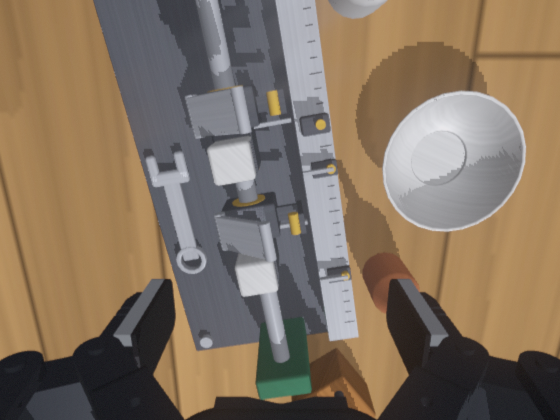

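The wrist view shows the left stop's grip at (233,160) with its index near (288,121), and the right grip at (257,273) with its index near (303,222). The pointers are at (312,169) and (328,272), and the idle block is at (315,124). Both stops must move towards −y, so the right one goes first. Next I'll measure these points and the bar's yaw.

```bash
python3 - <<'E'
from h import *
import pickle
C=pickle.load(open("c0.pkl","rb"))["wrist"]
im=C[0]; cv2.imwrite("pics/w0crop.png",cv2.resize(im[90:290,180:380],None,fx=3,fy=3,interpolation=cv2.INTER_CUBIC)[:600])
# ledge edges on z=52
for a,b in (((316,0),(357,337)),((277,0),(330,340))):
    A=onz(C,*a,52);B=onz(C,*b,52);d=A-B;print(A.round(),B.round(),"yaw",np.degrees(np.arctan2(-d[0],d[1])).round(2))
g=im.astype(int).min(2); m=((g>205)*255).astype(np.uint8); m[:,:200]=0;m[:,290:]=0
for c in cv2.findContours(m,0,2)[0]:
    if cv2.contourArea(c)>400:
        r=cv2.minAreaRect(c);print(r,onz(C,*r[0],123).round(1))
E
```

```text
[600. 145.  52.] [ 651. -162.   52.] yaw 9.5
[570. 145.  52.] [ 624. -165.   52.] yaw 9.83
((258.73663330078125, 279.34063720703125), (26.531227111816406, 31.339284896850586), 79.99201965332031) [556.5 -56.5 123. ]
```

View pics/w0crop.png

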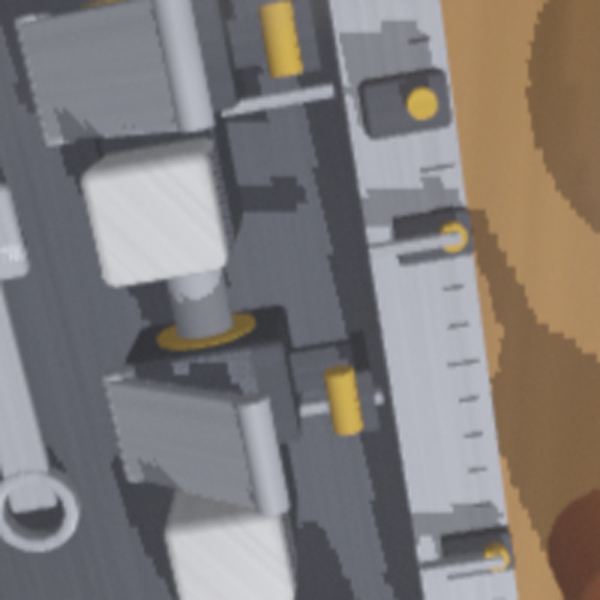

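The crop shows the left index tip at full-image (291,120) and the left pointer tip at (303,172). The right index tip is at (307,222) and the right pointer tip at (319,279).

```bash
cat >> h.py <<'E'
YAW=np.radians(9.7)
ex=np.array([np.cos(YAW),np.sin(YAW),0]); ey=np.array([-np.sin(YAW),np.cos(YAW),0])
def g(p): return np.round([p@ex,p@ey,p[2]],1)
E
python3 - <<'E'
from h import *
import pickle
C=pickle.load(open("c0.pkl","rb"))["wrist"]
for z in(56,62):
  P={k:onz(C,*p,z) for k,p in dict(Li=(291,120),Lm=(303.3,171.7),Ri=(307.3,222.3),Rm=(319.3,278.9)).items()}
  print(z,{k:(p.round(1).tolist(),g(p).tolist()) for k,p in P.items()})
# grip tops, corners by eye from crop (corner mean)
L=[(180+a/3,90+b/3) for a,b in((83,180),(212,150),(226,265),(107,286))]
for n,q in(("L",np.mean(L,0)),("Rrect",(258.7,279.3))):
  p=onz(C,*q,123);print(n,p.round(1),g(p))
print("bar", [g(onz(C,*q,83)) for q in((213,40),(273,330),(246,190))])
E
```

```text
56 {'Li': ([581.4, 55.5, 56.0], [582.5, -43.3, 56.0]), 'Lm': ([592.6, 11.7, 56.0], [586.0, -88.3, 56.0]), 'Ri': ([597.1, -35.2, 56.0], [582.7, -135.3, 56.0]), 'Rm': ([609.9, -92.8, 56.0], [585.6, -194.2, 56.0])}
62 {'Li': ([581.3, 56.0, 62.0], [582.4, -42.8, 62.0]), 'Lm': ([592.2, 13.0, 62.0], [585.9, -87.0, 62.0]), 'Ri': ([596.7, -33.0, 62.0], [582.6, -133.0, 62.0]), 'Rm': ([609.2, -89.5, 62.0], [585.4, -190.9, 62.0])}
L [540.1  31.9 123. ] [537.8 -59.6 123. ]
Rrect [556.5 -56.5 123. ] [ 539.  -149.5  123. ]
bar [array([536.1,  23.4,  83. ]), array([ 535.9, -224.2,   83. ]), array([537.5, -89.4,  83. ])]
```

The offsets agree with the given sizes: the bar axis is at gx ≈ 536.5, the tips are 46 and 49 mm beyond it, and the pointers are 105 mm apart. I'll go above the right grip.

```bash
python3 -m inch '{"turn":[[0,0,0.6],[0,0,1.21],[0,0,1.21],[0,0,1.21],[0,0,1.21]],"slide":[[-10,-30,-20],[-19,-57.5,-50],[-19,-57.5,-70],[-19,-57.5,-70],[-19,-57.5,-70]],"hand":[0.7,0.7,0.7,0.7,0.7]}'
python3 - <<'E'
from h import *
import pickle
C=cam("wrist");pickle.dump(C,open("c1.pkl","wb"));cv2.imwrite("pics/w1.png",C[0])
s=state();print(s["eef_pos"],s["finger_gap"])
E
```

```text
time_s: 0.78
eef_pos: [556.7, -57.4, 162.0]
eef_rot: [[-0.168, 0.986, 0.001], [0.986, 0.168, -0.0], [-0.0, 0.001, -1.0]]
wrist_force: [0.6, 0.6, -0.1]
finger_gap: 59.4
gripper_force: 0.0
[556.88859988 -57.36626507 162.33308924] 60.014399913385
```

View pics/w1.png

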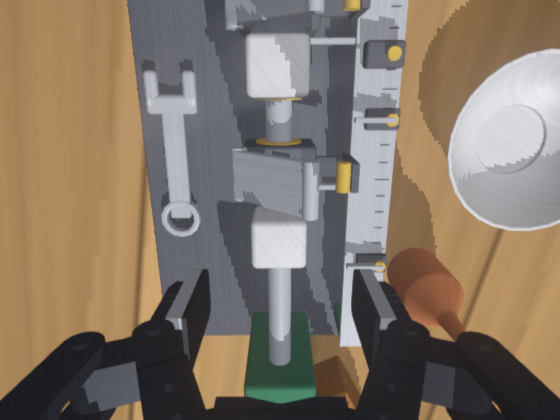

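The camera is now square to the bar. The right grip top spans about (253–306, to 268) and is centred between the fingers. The right pointer tip is at (348,265) and the right index is near (352,187). The oiler, near (425,285), needs a clearance check.

```bash
python3 - <<'E'
from h import *
import pickle
C=pickle.load(open("c1.pkl","rb"))
s=state();print("tcp",g(np.array(s["eef_pos"])))
print("grip -y edge",g(onz(C,253,268,123)),g(onz(C,306,268,123)))
for q,z in(((425,285),60),((388,265),60),((400,300),60),((462,290),60),((455,335),115)):print(q,g(onz(C,*q,z)))
for n,q in dict(Ri=(352,187),Rm=(347,265),Lm=(354,120),Li=(356,41)).items():print(n,g(onz(C,*q,60)))
S=pickle.load(open("c0.pkl","rb"));
# oiler tip: scene & side
T=tri([(S["scene"],274,248),(S["side"],356,222)]);print("tip",g(T))
E
```

```text
tcp [ 539.3 -150.4  162.3]
grip -y edge [ 523.  -162.2  123. ] [ 551.6 -162.2  123. ]
(425, 285) [ 645.1 -208.4   60. ]
(388, 265) [ 616.1 -192.    60. ]
(400, 300) [ 627.8 -221.1   60. ]
(462, 290) [ 673.2 -212.6   60. ]
(455, 335) [ 643. -211.  115.]
Ri [ 586.4 -133.4   60. ]
Rm [ 586.3 -192.    60. ]
Lm [585. -89.  60.]
Li [583.3 -42.6  60. ]
tip [ 670.5 -233.5  125.9]
```

```bash
python3 -m inch '{"turn":[[0,0,0],[0,0,0],[0,0,0],[0,0,0],[0,0,0],[0,0,0],[0,0,0],[0,0,0]],"slide":[[-2,0,-30],[-2,0,-60],[-2,0,-76],[-2,0,-76],[-2,0,-76],[-2,0,-76],[-2,0,-76],[-2,0,-76]],"hand":[0.7,0.7,0.7,0.7,0,0,0,0]}'
```

```text
time_s: 1.82
eef_pos: [555.6, -57.7, 86.8]
eef_rot: [[-0.168, 0.986, 0.004], [0.986, 0.168, -0.001], [-0.001, 0.004, -1.0]]
wrist_force: [2.0, 0.4, 6.5]
finger_gap: 29.1
gripper_force: 60.6
```

```bash
python3 -m inch '{"turn":[[0,0,0],[0,0,0],[0,0,0],[0,0,0],[0,0,0],[0,0,0],[0,0,0],[0,0,0]],"slide":[[1.7,-10,0],[3.4,-20,0],[5.1,-30,0],[6.8,-40,0],[8.5,-50,0],[9.8,-57.5,0],[9.8,-57.5,0],[9.8,-57.5,0]],"hand":[0,0,0,0,0,0,0,0]}'
python3 - <<'E'
from h import *
import pickle
C=cam("wrist");pickle.dump(C,open("c2.pkl","wb"))
q=proj(C,585*ex-192*ey+60*np.array([0,0,1.]));print(q,g(np.array(state()["eef_pos"])))
u,v=map(int,q);u=max(100,min(460,u));v=max(75,min(345,v))
cv2.imwrite("pics/w2.png",cv2.resize(C[0][v-75:v+75,u-100:u+100],None,fx=4,fy=4,interpolation=cv2.INTER_CUBIC));print("origin",u-100,v-75)
E
```

```text
time_s: 2.82
eef_pos: [565.7, -115.4, 86.9]
eef_rot: [[-0.168, 0.986, 0.004], [0.986, 0.168, -0.001], [-0.002, 0.004, -1.0]]
wrist_force: [1.8, 1.0, 5.3]
finger_gap: 29.2
gripper_force: 60.7
[379.15091993 225.95361349] [ 538.2 -209.    86.8]
origin 279 150
```

View pics/w2.png

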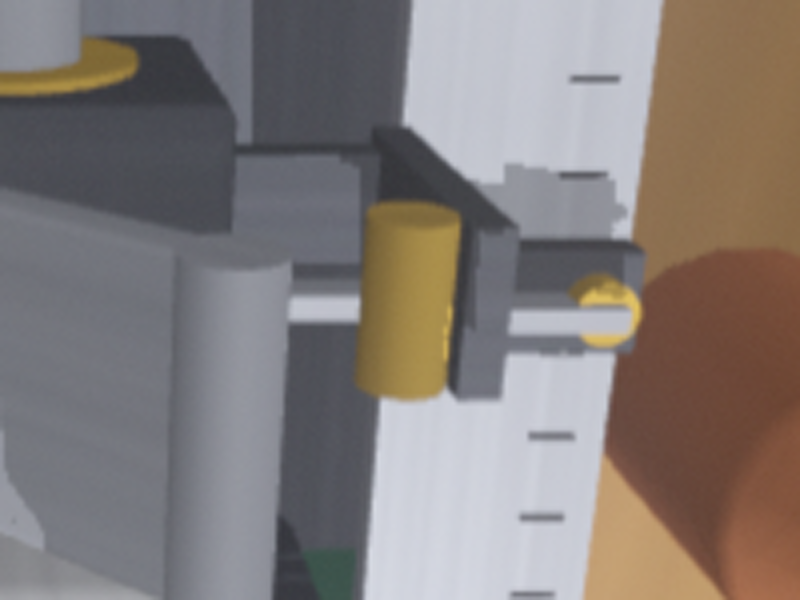

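The index blade at crop (325,309) and pointer blade at (530,321) are nearly collinear; I'll compute what's left.

```bash
python3 - <<'E'
from h import *
import pickle
C=pickle.load(open("c2.pkl","rb"))
f=lambda a,b,z:g(onz(C,279+a/4,150+b/4,z))
for z in(58,64): print(f(325,309,z),f(530,321,z), "tickends",f(530,436,52),f(573,436,52), f(520,518,52),f(565,517,52))
# ledge edge yaw check
A=onz(C,279+411/4,150,52);B=onz(C,279+362/4,299,52);d=A-B;print(np.degrees(np.arctan2(-d[0],d[1])))
E
```

```text
[ 576.3 -193.4   58. ] [ 601.8 -195.    58. ] tickends [ 605.9 -213.6   52. ] [ 611.5 -213.6   52. ] [ 605.9 -225.7   52. ] [ 611.9 -225.5   52. ]
[ 574.9 -191.1   64. ] [ 599.5 -192.7   64. ] tickends [ 605.9 -213.6   52. ] [ 611.5 -213.6   52. ] [ 605.9 -225.7   52. ] [ 611.9 -225.5   52. ]
9.8980857644618
```

```bash
python3 -m inch '{"turn":[[0,0,0],[0,0,0],[0,0,0],[0,0,0],[0,0,0],[0,0,0],[0,0,0],[0,0,0],[0,0,0]],"slide":[[0.3,-1.5,0],[0.3,-1.5,0],[0.3,-1.5,0],[0.3,-1.5,0],[0.3,-1.5,0],[0.3,-1.5,0],[0.3,-1.5,40],[0.3,-1.5,80],[0.3,-1.5,80]],"hand":[0,0,0,0.7,0.7,0.7,0.7,0.7,0.7]}'
python3 - <<'E'
from h import *
import pickle
C=cam("wrist");pickle.dump(C,open("c3.pkl","wb"))
q=proj(C,575*ex-180*ey+60*np.array([0,0,1.]));print(q,g(np.array(state()["eef_pos"])))
u,v=map(int,q);u=max(100,min(460,u));v=max(75,min(345,v))
cv2.imwrite("pics/w3.png",cv2.resize(C[0][v-75:v+75,u-100:u+100],None,fx=4,fy=4,interpolation=cv2.INTER_CUBIC));print("origin",u-100,v-75)
E
```

```text
time_s: 4.0
eef_pos: [566.2, -117.4, 168.6]
eef_rot: [[-0.168, 0.986, 0.007], [0.986, 0.168, -0.002], [-0.004, 0.006, -1.0]]
wrist_force: [0.7, -0.1, -1.2]
finger_gap: 59.6
gripper_force: 0.0
[335.00220785 163.98006614] [ 537.  -210.4  166.6]
origin 235 88
```

View pics/w3.png

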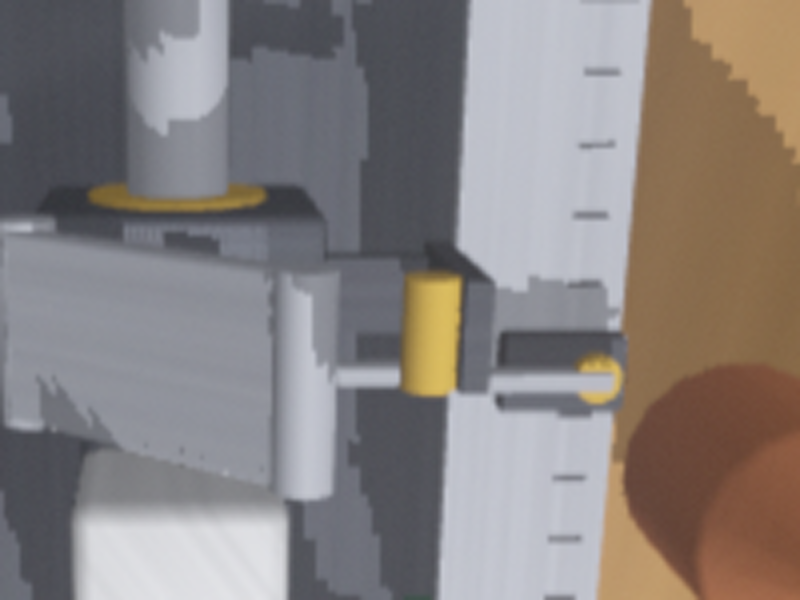

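The released stop has its index at crop (370,376) and the pointer at (550,381), less than 1 mm apart. I'll shut the fingers and press the flap.

```bash
python3 -m inch '{"turn":[[0,0,0],[0,0,0],[0,0,0],[0,0,0],[0,0,0],[0,0,0],[0,0,0],[0,0,0],[0,0,0],[0,0,0]],"slide":[[0.2,34.5,0],[0.2,34.5,0],[0.2,34.5,0],[0.2,34.5,0],[0.2,34.5,-20],[0.2,34.5,-35],[0.2,34.5,-45],[0.2,34.5,-52],[0.2,34.5,-58],[0.2,34.5,-58]],"hand":[0,0,0,0,0,0,0,0,0,0]}'
python3 -c "
from h import *;s=state();print(g(np.array(s['eef_pos'])),s['wrist_force'],s['finger_gap'])"
```

```text
time_s: 5.3
eef_pos: [564.7, -82.1, 107.4]
eef_rot: [[-0.168, 0.986, 0.001], [0.986, 0.168, -0.0], [-0.0, 0.001, -1.0]]
wrist_force: [0.3, 0.7, 1.2]
finger_gap: -0.1
gripper_force: 0.1
[ 542.8 -176.   107.4] [0.33339787 0.71713985 1.19219897] -0.1467767769793525
```

```bash
python3 -m inch '{"turn":[[0,0,0],[0,0,0],[0,0,0],[0,0,0],[0,0,0]],"slide":[[0,0,-3],[0,0,-5],[0,0,-7],[0,0,-7],[0,0,-7]],"hand":[0,0,0,0,0]}'
```

```text
time_s: 5.92
eef_pos: [565.3, -82.0, 102.2]
eef_rot: [[-0.168, 0.986, 0.003], [0.986, 0.168, -0.0], [-0.001, 0.003, -1.0]]
wrist_force: [-0.1, 1.2, 10.4]
finger_gap: 0.4
gripper_force: 5.6
```

```bash
python3 -m inch '{"turn":[[0,0,0],[0,0,0],[0,0,0],[0,0,0],[0,0,0],[0,0,0],[0,0,0],[0,0,0],[0,0,0]],"slide":[[0,0,-1.5],[0,0,-1.5],[0,0,30],[0,0,64],[-12,57,64],[-25,113,64],[-25,113,64],[-25,113,64],[-25,113,64]],"hand":[0,0,0,0,0.3,0.7,0.7,0.7,0.7]}'
python3 - <<'E'
from h import *
import pickle
C=cam("wrist");pickle.dump(C,open("c4.pkl","wb"));cv2.imwrite("pics/w4.png",C[0])
s=state();print(g(np.array(s["eef_pos"])),s["finger_gap"])
C=cam("side");cv2.imwrite("pics/s4.png",cv2.resize(C[0][150:300,200:360],None,fx=4,fy=4))
E
```

```text
time_s: 7.05
eef_pos: [539.5, 29.8, 164.0]
eef_rot: [[-0.167, 0.986, -0.0], [0.986, 0.167, -0.001], [-0.001, -0.001, -1.0]]
wrist_force: [-0.3, -0.2, -0.0]
finger_gap: 59.4
gripper_force: 0.0
[536.8 -61.6 164. ] 59.82448100926046
```

View pics/w4.png

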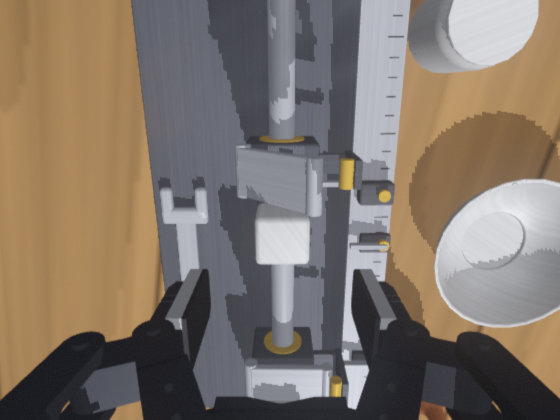

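The right flap now lies flat at (290,378). The left grip, (257–309, to 263), is centred between the fingers, so I'll descend and grip it.

```bash
python3 -m inch '{"turn":[[0,0,0],[0,0,0],[0,0,0],[0,0,0],[0,0,0],[0,0,0],[0,0,0],[0,0,0]],"slide":[[0,0,-30],[0,0,-60],[0,0,-77],[0,0,-77],[0,0,-77],[0,0,-77],[0,0,-77],[0,0,-77]],"hand":[0.7,0.7,0.7,0.7,0,0,0,0]}' && python3 -m inch '{"turn":[[0,0,0],[0,0,0],[0,0,0],[0,0,0],[0,0,0],[0,0,0],[0,0,0]],"slide":[[1.7,-10,0],[3.4,-20,0],[5.1,-30,0],[6.8,-40,0],[7.6,-44.5,0],[7.6,-44.5,0],[7.6,-44.5,0]],"hand":[0,0,0,0,0,0,0]}'
python3 - <<'E'
from h import *
import pickle
C=cam("wrist");pickle.dump(C,open("c5.pkl","wb"))
q=proj(C,585*ex-88*ey+60*np.array([0,0,1.]));print(q,g(np.array(state()["eef_pos"])))
cv2.imwrite("pics/w5.png",cv2.resize(C[0][150:300,279:479],None,fx=4,fy=4,interpolation=cv2.INTER_CUBIC))
E
```

```text
time_s: 8.15
eef_pos: [540.2, 30.6, 88.5]
eef_rot: [[-0.168, 0.986, 0.002], [0.986, 0.168, -0.001], [-0.001, 0.002, -1.0]]
wrist_force: [-0.2, -2.4, 5.9]
finger_gap: 29.3
gripper_force: 60.0
time_s: 9.02
eef_pos: [547.8, -13.0, 88.4]
eef_rot: [[-0.168, 0.986, 0.002], [0.986, 0.168, 0.001], [0.0, 0.003, -1.0]]
wrist_force: [0.1, 2.0, 5.8]
finger_gap: 29.5
gripper_force: 60.2
[379.23223711 224.8188161 ] [ 537.8 -105.1   88.4]
```

View pics/w5.png

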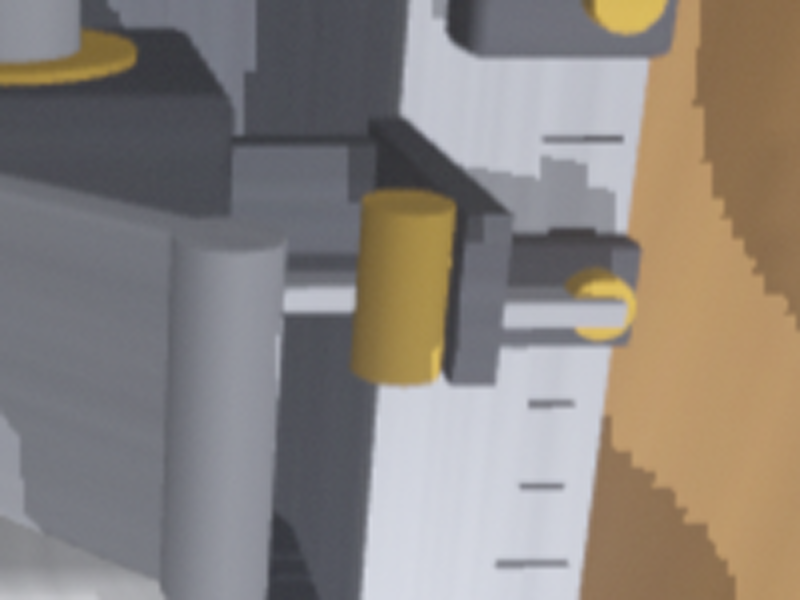

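The index blade at crop (320,299) and pointer at (540,315) leave about 2 mm to go. I'll correct, release, lift and check the blades numerically, with the w3 picture as reference.

```bash
python3 -m inch '{"turn":[[0,0,0],[0,0,0],[0,0,0],[0,0,0],[0,0,0],[0,0,0],[0,0,0],[0,0,0],[0,0,0]],"slide":[[0.4,-2.3,0],[0.4,-2.3,0],[0.4,-2.3,0],[0.4,-2.3,0],[0.4,-2.3,0],[0.4,-2.3,0],[0.4,-2.3,40],[0.4,-2.3,79],[0.4,-2.3,79]],"hand":[0,0,0,0.7,0.7,0.7,0.7,0.7,0.7]}'
python3 - <<'E'
from h import *
import pickle
C=cam("wrist");pickle.dump(C,open("c6.pkl","wb"))
print(g(np.array(state()["eef_pos"])))
for n in("c3.pkl","c6.pkl"):
    im=pickle.load(open(n,"rb"))[0].astype(int).sum(2)//3
    print(n)
    for u0,u1 in((322,331),(366,376)): print(im[172:196,u0:u1].mean(1).astype(int).tolist())
E
```

```text
time_s: 10.2
eef_pos: [549.6, -16.2, 169.4]
eef_rot: [[-0.168, 0.986, 0.007], [0.986, 0.168, -0.001], [-0.002, 0.007, -1.0]]
wrist_force: [-0.0, 0.8, -0.2]
finger_gap: 59.6
gripper_force: 0.0
[ 537.6 -108.1  167.5]
c3.pkl
[89, 89, 89, 89, 89, 94, 106, 129, 166, 188, 189, 183, 154, 100, 90, 90, 90, 89, 90, 90, 90, 90, 90, 90]
[79, 82, 82, 83, 84, 84, 83, 93, 114, 149, 186, 190, 189, 176, 134, 112, 111, 114, 137, 172, 188, 194, 195, 195]
c6.pkl
[89, 90, 90, 90, 95, 108, 137, 174, 186, 187, 174, 130, 89, 83, 82, 83, 83, 83, 83, 82, 82, 83, 83, 84]
[81, 82, 82, 82, 87, 101, 128, 164, 186, 187, 181, 158, 116, 109, 110, 122, 159, 190, 193, 193, 193, 193, 193, 193]
```

The index and pointer agree within 0.2 px. I'll press the left flap.

```bash
python3 -m inch '{"turn":[[0,0,0],[0,0,0],[0,0,0],[0,0,0],[0,0,0],[0,0,0],[0,0,0],[0,0,0],[0,0,0],[0,0,0]],"slide":[[-0.4,35,0],[-0.4,35,0],[-0.4,35,0],[-0.4,35,0],[-0.4,35,-20],[-0.4,35,-35],[-0.4,35,-45],[-0.4,35,-52],[-0.4,35,-58],[-0.4,35,-60]],"hand":[0,0,0,0,0,0,0,0,0,0]}' && python3 -m inch '{"turn":[[0,0,0],[0,0,0],[0,0,0],[0,0,0],[0,0,0]],"slide":[[0,0,-3],[0,0,-5],[0,0,-7],[0,0,-7],[0,0,-7]],"hand":[0,0,0,0,0]}'
```

```text
time_s: 11.5
eef_pos: [548.4, 19.2, 107.3]
eef_rot: [[-0.168, 0.986, 0.003], [0.986, 0.168, -0.0], [-0.001, 0.003, -1.0]]
wrist_force: [0.9, 0.8, 6.8]
finger_gap: -0.1
gripper_force: 3.4
time_s: 12.12
eef_pos: [548.5, 19.2, 102.0]
eef_rot: [[-0.168, 0.986, 0.005], [0.986, 0.168, -0.0], [-0.001, 0.004, -1.0]]
wrist_force: [-1.6, 1.2, 15.8]
finger_gap: -0.1
gripper_force: 7.6
```

```bash
python3 -m inch '{"turn":[[0,0,0],[0,0,0],[0,0,0],[0,0,0],[0,0,0],[0,0,0]],"slide":[[0,0,30],[0,0,60],[0,-20,100],[0,-50,110],[0,-50,110],[0,-50,110]],"hand":[0,0,0,0,0,0]}'
python3 - <<'E'
from h import *
import pickle
C=cam("wrist");pickle.dump(C,open("c7.pkl","wb"))
p=[proj(C,537*ex+y*ey+90*np.array([0,0,1.])) for y in(-70,-230)];print(p)
cv2.imwrite("pics/w7.png",cv2.resize(C[0][100:300,180:440],None,fx=3,fy=3,interpolation=cv2.INTER_CUBIC))
E
```

```text
time_s: 12.88
eef_pos: [545.9, -30.2, 208.3]
eef_rot: [[-0.168, 0.986, -0.003], [0.986, 0.168, 0.001], [0.002, -0.002, -1.0]]
wrist_force: [0.3, -0.3, -0.9]
finger_gap: 0.5
gripper_force: 0.0
[array([288.59513653, 132.60649374]), array([287.31202544, 329.38724977])]
```

View pics/w7.png

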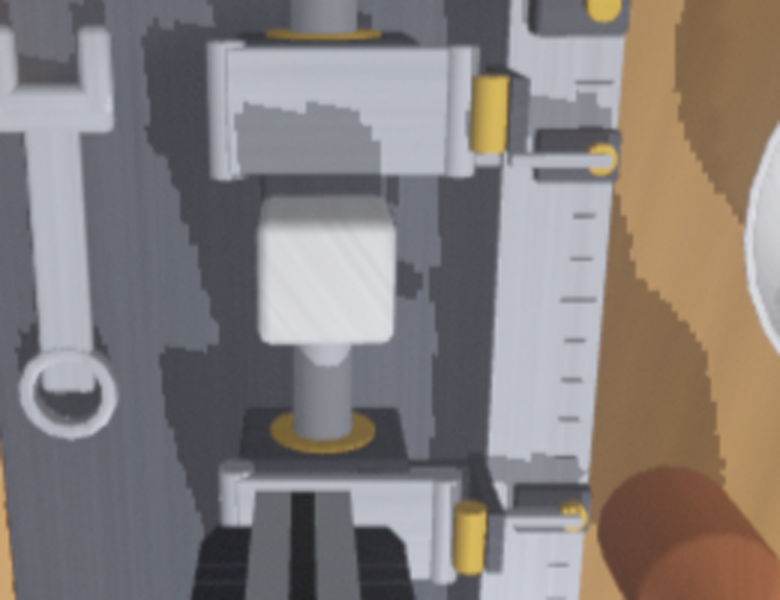

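Both flaps lie flat. The left index and its pointer are both at v≈159. The right index is hidden behind its roller at (470,538), so I'll check that side through the roller-to-pointer offset.

```bash
python3 - <<'E'
from h import *
import pickle
C=pickle.load(open("c7.pkl","rb"))
f=lambda a,b,z:onz(C,180+a/3,100+b/3,z)@ey
for z in(90,95,100,105): print(z,"L",f(490,114,z)-f(560,159,60),"R",f(470,538,z)-f(540,517,60))
E
```

```text
90 L 15.352719947801887 R 9.551976774506244
95 L 15.971988098326719 R 12.288553590163758
100 L 16.591256248851536 R 15.0251304058213
105 L 17.210524399376368 R 17.761707221478815
```

Taking the roller at latch height (about 102 mm), its offset is about 17 mm on both stops, as expected, so both stops are on their pointers. I'll hand in.

```bash
python3 -c "
from bench import close_job;print(close_job())"
```

```text
the job is handed in; nothing more can be done
None
```

The job is handed in after about 13 s on the robot clock: by my camera measurements each stop is within about 1 mm of its pointer, right stop set first, and each flap was pressed flat only after its stop was set.

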